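Stack the test sieves and hold them home in the shaker's corner stops

TASK

Build the sieve stack on the receiver pan that stands on the sieve shaker: first the fine-mesh sieve, then the coarse-mesh sieve on top of it, each skirt dropped fully into the tier below. Then slide the whole stack along the platform into the corner, so that the pan bears firmly on both stop rails at once, and finish while still holding it pressed there with the gripper, standing flat and fully nested, so that I can wind the clamp up to it. Leave the other things on the bench where they are.

Things in the scene. Friction and masses are not known exactly. Their poses are not given: they have to be found in the camera images.
- pan: receiver pan: steel cup, solid floor, 60 mm outside diameter, 54 mm bore, 30 mm tall, about 0.13 kg, loose. It starts empty on the shaker's platform, near the corner but clear of both rails. Origin at the centre of its underside, z up.
- fine_sieve: fine test sieve, 0.11 kg: steel ring with a dense mesh like a grey sheet. 38 mm tall, open top: the lowest 8 mm is a skirt 51 mm across (foot tapered to 49), above it the frame, 60 mm outside, 54 mm bore. Starts standing on its skirt left or right of the shaker. Origin: centre of its underside, z up. Skirt enters the pan with 1.5 mm play all round; seated, its origin is 22 mm above the pan's.
- coarse_sieve: coarse test sieve: frame, skirt, sizes and origin as the fine sieve, but an open wire grid of 13 mm pitch that one sees through. It starts on the worktop on the other side of the shaker. It nests in the top of the fine sieve the same way; seated, its origin is 30 mm above the fine sieve's. The finished stack is 90 mm tall.
- shaker: sieve shaker, fixed: white housing 200 x 200 mm with a flat smooth aluminium platform 184 x 184 mm, top at z = 52 mm. Origin: centre of its underside; x points to the back stop, y to the left stop; the panel with knob faces -x. A low clamp (jaw on a spindle, up to 74 mm above the worktop, wound back, not needed) stands on the front right diagonal, jaw 49 mm from the centre.
- back_stop: steel stop rail fixed on the platform's back edge, 12 mm thick, 26 mm tall (top 78 mm above the worktop), faced with slippery white plastic, along the shaker's y axis; its inner face is the plane x = +70 mm of the shaker's frame. Its origin is the shaker's origin.
- left_stop: steel stop rail fixed on the platform's left edge, 12 mm thick, 26 mm tall, faced with slippery white plastic, along the shaker's x axis; its inner face is the plane y = +70 mm of the shaker's frame. Its origin is the shaker's origin.
- corner (a point): the inside corner where the two stop rails meet, at the platform's top; axes as the shaker's. The pan touches both rails when its axis lies 30 mm from each, at x = y = -30 mm in this frame. A stack pushed by a sieve takes the pan along once the 1.5 mm of play in the skirt is used up. Friction takes some of it, so push with about 10 N toward each rail, not leaning down.
- sample_jar: bystander: white screw-top jar with a red lid, 68 mm diameter, 90 mm tall, origin at the centre of its underside. Leave it alone.
- weigh_boat: bystander: square white weighing boat with purple shreds, 70 mm, 21 mm tall, origin under its centre. Leave it alone.
- small_beaker: bystander: empty glass beaker, 45 mm diameter, 60 mm tall, origin at the centre of its underside. Leave it alone.
- brush: bystander: sieve brush about 150 mm long, lying on the bench. Leave it alone.
There are look-alikes about, which are no part of the job. What is shaped like the coarse_sieve but blue is not meant.

How it is judged:
On the way, in this order (a step that is already met when the one before it is completed fails the run):
1. the fine sieve is fully seated in the pan (z of fine_sieve in the frame of pan between 0.019 and 0.0245 m and horizontal distance between fine_sieve and pan below 0.004 m and angle between the z axis of fine_sieve and the z axis of pan, either way round below 0.06 rad), for 0.2 s.
2. the coarse sieve is fully seated in the fine sieve, which is seated in the pan (all of step 1 and z of coarse_sieve in the frame of fine_sieve between 0.027 and 0.0325 m and horizontal distance between coarse_sieve and fine_sieve below 0.004 m and angle between the z axis of coarse_sieve and the z axis of fine_sieve, either way round below 0.06 rad), for 0.2 s.
At the end, for the whole second after the job is handed in: The pan stands flat on the platform and bears on each of the two stops with over 1.5 N; fine sieve in pan and coarse sieve in fine sieve fully down (within 2.5 mm, axes within 4 mm and 0.06 rad); fingers still press on the stack with over 1.5 N; at rest (all of step 2 and contact force between pan and back_stop above 1.5 N and contact force between pan and left_stop above 1.5 N and angle between pan's own z axis and vertical below 0.06 rad and z of pan in the frame of corner between -0.003 and 0.004 m and (contact force between the fingers and pan above 1.5 N or contact force between the fingers and fine_sieve above 1.5 N or contact force between the fingers and coarse_sieve above 1.5 N) and linear speed of pan below 0.02 m/s); the arm keeps its last pose, push and grip.
It fails at once if a bystander is shoved more than 30 mm (distance of any of sample_jar, weigh_boat, small_beaker, brush from where it was at the start of the episode above 0.03 m).
It also fails if it takes over 72 s, if anything falls off the work surface, if the arm or the gripper's body presses on something with over 40 N, if the wrist force passes 120 N, or if a joint passes its speed limit or range.

ROBOT

A 6-joint arm with a two-finger parallel gripper is mounted at the origin on a cart in front of the work surface, level with it; the furniture and walls round the work are solid. World frame = base frame: x ahead of the robot, y to its left, z up, the work surface at z = 0. Lengths are in m, angles in rad, forces in N, time in s.
With the tool pointing down it reaches from about 0.2 to 0.875 m from the base axis. Payload 3.4 kg.
Tool frame: the origin (TCP) lies midway between the tips of the shut fingers; the grasp point (between the pads) lies 19 mm behind it; z points along the fingers, y is the line along which they close (so a half turn about z gives the same grasp; the last joint's range is limited). The gripper opens to 94 mm and grips with 3 to 60 N. Pads are 16 mm wide; open, the fingers measure 119 mm over their backs; the gripper's body (75 mm by 177 mm) begins 78 mm behind the grasp point.
Start: joints at [-0.121, 0.276, 1.505, -0, 1.361, -0.121], TCP at [0.575, -0, 0.205] pointing down, gripper open.
Joint ranges: [-2.89, 2.89], [-0.75, 2.08], [0.22, 2.7], [-1.18, 4.32], [0.11, 2.71], [-2.7, 2.7]. Speed limits (rad/s): [2.57, 2.57, 3.14, 3.14, 3.14, 3.14].

INTERFACE

Orientations are given as a unit quaternion [x, y, z, w].
In Python, from workcell import * gives the robot as it stands.
- The arm moves only by the tool arm_command, never from a script. Its argument "motion" is a list of rows, each a list of 7 numbers: the shift along the tool's x, y, z in cm, then the turn, a rotation vector about the tool's x, y, z in rad, then the closure, from 0 (fully open) to 1 (shut). A call has 1 to 5 rows; each row shifts and turns the commanded pose from where the row before left it, along the tool's axes as they then stand; what a row does not reach is not made up. A row lasts 1/12 s, in which the tool goes at most 41.7 mm and 7.16 degrees, less where a joint would pass 70% of its speed; a pose out of reach is approached as far as the arm can. A call is refused whole if a number of a shift passes 4.17 or a number of a turn 0.125, either way. A call with a gripper value outside its range is refused whole. The fingers move at their own pace and stop on an object; "newtons" is the grip in N (left out, the last holds). Time passes only in rows, so rows that do not move let the fingers close. It gives the time, the measured TCP pose, the force, the opening and the grip force at its end, in the units of the state.
- sense(): the state, without advancing time (a new reading comes with each control period).
- get_image(name): name is "scene" or "side" or "wrist"; returns the picture (420x560x3 uint8, red, green, blue); there is no depth.
- camera_params(name): a dict with "K" (3x3 intrinsics, pixels), "distortion" ([k1, k2, p1, p2, k3] as OpenCV has them; the pictures are not rectified), "world_from_camera" (4x4, takes a point from camera to world coordinates); the wrist camera has in their place "hand_eye" (4x4, takes a point from camera to tool coordinates, whose origin is the TCP and whose axes are the flange's). Camera axes: x right, y up, looking along -z (the intrinsics and any distortion apply to the point x, -y, -z); pixel columns grow to the right and rows downward; lengths in m; the calibration is good to about 2 mm. A picture is of the moment at which its call begins: read the wrist's pose just before it. camera_params takes no time and is no camera call.
- close_job(): hands the job in; it is judged then, once.
The state is a dict: "time": time; "qpos": joint angles; "joint_velocities": joint speeds; "joint_efforts": joint torques, N m; "ee_pos": TCP position; "tcp_rot": TCP orientation; "force": force on the tool from outside, world axes, zero at the start; "moment": the same for the moment, N m; "gripper_width": finger opening in m; "finger_force": force on a finger pad.
Only numpy, scipy, OpenCV 4.12 (cv2) and the standard library are available. Lean on these libraries where they do the work, as an engineer would, in place of code of your own. Each camera call takes 0.05 s, during which the arm holds its last target. There are 200 camera calls.

## Working session

There is one attempt and no reset: what is moved stays moved. The work goes in short steps, Python scripts to look and compute and a tool call to move; the robot and the scene stay as the last step left them, time stands still between calls to the robot, and variables do not carry over. Pictures are saved under pics/ and viewed, at most 10 in all, crops included, and the job is handed in when it is done.

Besides the shell and the picture viewer there is one more tool, called by a JSON object that holds its "fn" and its "kwargs", one argument or row to a line. arm_command: Moves the arm, as the interface text tells. Its arguments: {"type":"object","properties":{"motion":{"type":"array","items":{"type":"array","items":{"type":"number"}}},"newtons":{"type":"number"}},"required":["motion"]}

```bash
mkdir -p pics; ls
python3 - <<'E'
from workcell import *
import cv2,numpy as np
s=sense();print(s)
for n in("scene","side"):
    cv2.imwrite(f"pics/{n}0.png",get_image(n)[:,:,::-1]); p=camera_params(n);print(n,p)
print(camera_params("wrist"))
E
```

```text
pics
{'time': 0.0, 'qpos': array([-1.21029678e-01,  2.76576789e-01,  1.50615057e+00,  8.50421334e-06,
        1.36069014e+00, -1.21025025e-01]), 'joint_velocities': array([-1.42827334e-04,  8.29872672e-04, -7.55740877e-05, -8.37473529e-04,
        5.36525289e-05,  2.98007321e-05]), 'joint_efforts': array([ 1.66144628e-04, -4.04588020e+01, -2.37234324e+01,  7.02253589e-02,
        3.46444664e-02, -1.77189750e-04]), 'ee_pos': array([5.74417888e-01, 5.16154170e-05, 2.04608187e-01]), 'tcp_rot': array([ 7.07108762e-01,  7.07104212e-01, -5.59294472e-04, -7.20919692e-04]), 'force': array([ 0.02069124, -0.491891  ,  0.31241578]), 'moment': array([ 0.00680968, -0.015417  ,  0.01168127]), 'finger_force': 0.0, 'gripper_width': 0.0940301281956801}
scene {'K': array([[503.33083752,   0.        , 274.64826847],
       [  0.        , 503.33083752, 207.74261151],
       [  0.        ,   0.        ,   1.        ]]), 'distortion': array([-0.04300952,  0.        ,  0.        ,  0.        ,  0.        ]), 'world_from_camera': array([[ 0.57423619,  0.60000989, -0.55699275, -0.33497093],
       [-0.818671
[... 591 characters left out ...]
484705,  0.59318059,  0.88212061],
       [ 0.        ,  0.        ,  0.        ,  1.        ]])}
{'K': array([[309.60117343,   0.        , 283.35977906],
       [  0.        , 309.60117343, 205.56009142],
       [  0.        ,   0.        ,   1.        ]]), 'distortion': array([-0.01183278,  0.        ,  0.        ,  0.        ,  0.        ]), 'hand_eye': array([[-5.77402105e-04,  9.69677794e-01,  2.44386257e-01,
         7.01131032e-02],
       [ 9.99999823e-01,  5.94738228e-04,  2.85429197e-06,
         9.16172595e-05],
       [-1.42578106e-04,  2.44386215e-01, -9.69677966e-01,
        -1.78334983e-01],
       [ 0.00000000e+00,  0.00000000e+00,  0.00000000e+00,
         1.00000000e+00]])}
```

View pics/scene0.png

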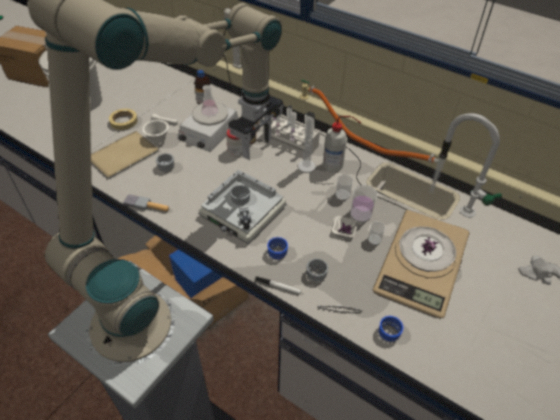

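View pics/side0.png

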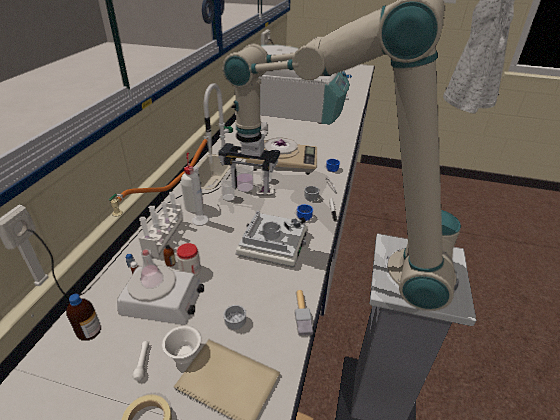

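The scene view shows the shaker at about (243,205) with the pan at (240,194). There are grey sieves at (165,162) on the left and (317,270) on the right, and blue look-alikes at (277,247) and (391,328). Next I'll localise these and zoom in.

```bash
cat > h.py <<'E'
from workcell import *
import cv2,numpy as np
from scipy.spatial.transform import Rotation as R
def cam(n,s=None):
    p=camera_params(n)
    if n=="wrist":
        T=np.eye(4);T[:3,:3]=R.from_quat(s["tcp_rot"]).as_matrix();T[:3,3]=s["ee_pos"];W=T@p["hand_eye"]
    else: W=p["world_from_camera"]
    return p["K"],p["distortion"],W
def p2w(c,px,z):
    K,d,W=c
    u=cv2.undistortPoints(np.array(px,float).reshape(-1,1,2),K,d)[:,0]
    r=np.c_[u[:,0],-u[:,1],-np.ones(len(u))]@W[:3,:3].T
    return W[:3,3]+r*((np.asarray(z)-W[2,3])/r[:,2])[:,None]
def w2p(c,X):
    K,d,W=c
    q=(np.atleast_2d(X)-W[:3,3])@W[:3,:3]; q=q*[1,-1,-1]
    return cv2.projectPoints(q,np.zeros(3),np.zeros(3),K,d)[0][:,0]
E
python3 - <<'E'
from h import *
a=cv2.imread("pics/scene0.png");b=cv2.imread("pics/side0.png")
def crop(i,x,y,r,s): return cv2.resize(i[y-r:y+r,x-r:x+r],(s,s),interpolation=cv2.INTER_CUBIC)
top=np.hstack([crop(a,165,162,20,260),crop(a,317,270,20,260),crop(a,242,205,50,260)])
bot=np.hstack([crop(b,235,318,20,260),crop(b,312,193,20,260),crop(b,272,240,45,260)])
cv2.imwrite("pics/m1.png",np.vstack([top,bot]))
for n,pts in(("scene",[(165,159),(317,266),(240,192),(277,243),(245,203)]),("side",[(235,314),(312,190),(271,227),(305,209),(273,240)])):
    print(n,p2w(cam(n),pts,[.038,.038,.082,.038,.052]).round(3))
E
```

```text
scene [[ 0.506  0.344  0.038]
 [ 0.424 -0.318  0.038]
 [ 0.497  0.01   0.082]
 [ 0.427 -0.178  0.038]
 [ 0.49  -0.013  0.052]]
side [[ 0.506  0.353  0.038]
 [ 0.421 -0.314  0.038]
 [ 0.5    0.015  0.082]
 [ 0.422 -0.178  0.038]
 [ 0.485  0.043  0.052]]
```

View pics/m1.png

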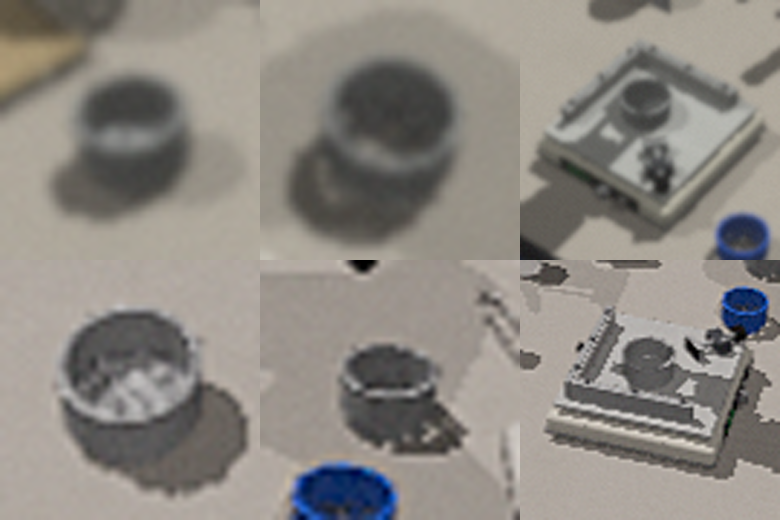

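The left object (about 0.506, 0.348) casts a solid shadow, so it is probably the fine sieve. The right one (0.422, -0.316) has a broken shadow, so it is probably the coarse sieve. I'll take a wrist view of the shaker now, then move over the left sieve and confirm.

Run:
```python
from h import *
import pickle
s=sense();im=get_image("wrist");pickle.dump((s,im),open("w1.pkl","wb"));cv2.imwrite("pics/w1.png",im[:,:,::-1])
```

{"fn": "arm_command", "kwargs": {
  "motion": [
    [4, -1, 0, 0, 0, 0, 0],
    [4, -1, 0, 0, 0, 0, 0],
    [4, -1, 0, 0, 0, 0, 0],
    [4, -1, 0, 0, 0, 0, 0],
    [4, -1, 0, 0, 0, 0, 0]
  ],
  "newtons": 15
}}

```text
time: 0.57
ee_pos: [0.5242, 0.2015, 0.2053]
tcp_rot: [0.707, 0.707, -0.0, -0.0]
force: [1.0, 0.2, 0.3]
gripper_width: 0.0939
finger_force: 0.0
```

{"fn": "arm_command", "kwargs": {
  "motion": [
    [4, -1, 0, 0, 0, 0, 0],
    [4, -1, 0, 0, 0, 0, 0],
    [4, 0, 0, 0, 0, 0, 0],
    [3, 0, 2, 0, 0, 0, 0],
    [0, 0, 0, 0, 0, 0, 0]
  ]
}}

```text
time: 0.98
ee_pos: [0.5028, 0.3549, 0.1821]
tcp_rot: [0.705, 0.709, -0.001, -0.002]
force: [0.3, 0.4, -0.4]
gripper_width: 0.094
finger_force: 0.0
```

Run:
```python
from h import *
import pickle
s=sense();im=get_image("wrist");pickle.dump((s,im),open("w2.pkl","wb"))
print(s["time"],s["ee_pos"],s["tcp_rot"])
a=cv2.imread("pics/w1.png");cv2.imwrite("pics/w12.png",cv2.resize(np.vstack([a,im[:,:,::-1]]),(448,600)) if 0 else np.hstack([a[:,150:550],im[:,150:550,::-1]]))
```

```text
0.9833 [0.50281269 0.35492591 0.18210985] [ 0.70535492  0.70885094 -0.00111232 -0.00188198]
```

View pics/w12.png

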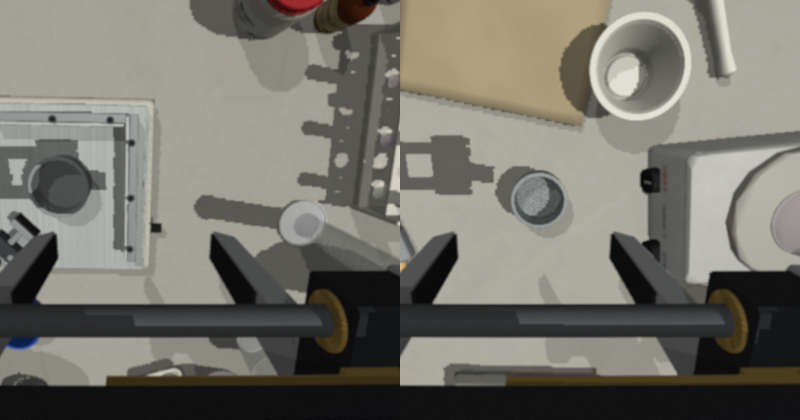

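The left one is the fine sieve: its dense mesh is visible at full-image (288,199). The pan rim in w1 is at about (210,185), and the rail inner edges are near row 120 and column 275. Next I'll work out the numbers.

Run:
```python
from h import *
import pickle
s,im=pickle.load(open("w2.pkl","rb"));c=cam("wrist",s)
print(p2w(c,[(288,199),(288-27,199),(288+27,199)],[.038]*3).round(4))
X,Y=p2w(c,[(288,199)],[.038])[0][:2]
img=im[:,:,::-1].copy()
t=np.linspace(0,2*np.pi,60)
for z in(.038,.008):
    for q in w2p(c,np.c_[X+.03*np.cos(t),Y+.03*np.sin(t),0*t+z]): cv2.circle(img,tuple(np.int32(q.round())),0,(0,0,255) if z>.02 else (0,255,0),-1)
A=cv2.resize(img[150:250,230:350],(480,400))
s,im=pickle.load(open("w1.pkl","rb"));c=cam("wrist",s)
print(p2w(c,[(210,185)],[.082]).round(4))
B=cv2.resize(im[80:280,150:310,::-1],(320,400),interpolation=cv2.INTER_CUBIC)
B=cv2.resize(B,(320,400))
cv2.imwrite("pics/z.png",np.hstack([A,B]))
```

```text
[[0.5073 0.3512 0.038 ]
 [0.4784 0.351  0.038 ]
 [0.5361 0.3513 0.038 ]]
[[0.502  0.0153 0.082 ]]
```

View pics/z.png

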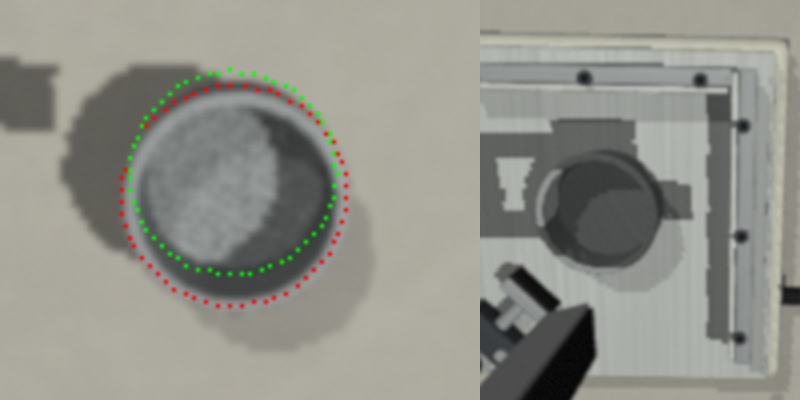

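{"fn": "arm_command", "kwargs": {
  "motion": [
    [-0.4, 0.5, 4, 0, 0, 0, 0],
    [0, 0, 4, 0, 0, 0, 0],
    [0, 0, 4, 0, 0, 0, 0],
    [0, 0, 4, 0, 0, 0, 0],
    [0, 0, 0.6, 0, 0, 0, 0]
  ]
}}

```text
time: 1.45
ee_pos: [0.5055, 0.3418, 0.0134]
tcp_rot: [0.708, 0.707, -0.006, -0.002]
force: [-1.4, -0.5, 0.3]
gripper_width: 0.0942
finger_force: 0.0
```

{"fn": "arm_command", "kwargs": {
  "motion": [
    [0, 0, 0, 0, 0, 0, 0],
    [0, 0, 0, 0, 0, 0, 0]
  ]
}}

```text
time: 1.62
ee_pos: [0.5114, 0.3457, 0.0209]
tcp_rot: [0.707, 0.707, 0.001, 0.0]
force: [1.1, 1.3, 0.7]
gripper_width: 0.0939
finger_force: 0.0
```

{"fn": "arm_command", "kwargs": {
  "motion": [
    [0.5, -0.3, 0.7, 0, 0, 0, 0],
    [0, 0, 0, 0, 0, 0, 0],
    [0, 0, 0, 0, 0, 0, 0]
  ]
}}

```text
time: 1.87
ee_pos: [0.5078, 0.3518, 0.0142]
tcp_rot: [0.707, 0.707, 0.001, 0.0]
force: [-0.1, 0.5, 1.4]
gripper_width: 0.0935
finger_force: 0.0
```

{"fn": "arm_command", "kwargs": {
  "motion": [
    [0, 0, 0, 0, 0, 0, 1],
    [0, 0, 0, 0, 0, 0, 1],
    [0, 0, 0, 0, 0, 0, 1],
    [0, 0, 0, 0, 0, 0, 1],
    [0, 0, 0, 0, 0, 0, 1]
  ],
  "newtons": 20
}}

```text
time: 2.28
ee_pos: [0.5071, 0.351, 0.0126]
tcp_rot: [0.707, 0.707, 0.0, 0.0]
force: [-0.0, 1.2, -0.0]
gripper_width: 0.0637
finger_force: 0.0
```

Run:
```python
from h import *
import pickle
s,im=pickle.load(open("w1.pkl","rb"));c=cam("wrist",s)
B=lambda x,y:(150+(x-480)/2,80+y/2)
print("left top inner",p2w(c,[B(490,81),B(720,89)],[.078]*2).round(4))
print("left bot inner",p2w(c,[B(490,86),B(720,92)],[.052]*2).round(4))
print("back top inner",p2w(c,[B(738,110),B(735,350)],[.078]*2).round(4))
print("pan",p2w(c,[B(600,209)],[.082]).round(4))
```

```text
left top inner [[0.452  0.077  0.078 ]
 [0.5617 0.0731 0.078 ]]
left bot inner [[0.4413 0.0751 0.052 ]
 [0.5605 0.0718 0.052 ]]
back top inner [[ 0.5702  0.0633  0.078 ]
 [ 0.5681 -0.0607  0.078 ]]
pan [[0.502  0.0158 0.082 ]]
```

{"fn": "arm_command", "kwargs": {
  "motion": [
    [0, 0, 0, 0, 0, 0, 1],
    [0, 0, 0, 0, 0, 0, 1],
    [0, 0, -2, 0, 0, 0, 1],
    [0, 0, -4, 0, 0, 0, 1],
    [0, 0, -4, 0, 0, 0, 1]
  ]
}}

```text
time: 2.7
ee_pos: [0.5054, 0.3501, 0.1115]
tcp_rot: [0.707, 0.707, -0.003, -0.001]
force: [0.7, 0.2, -0.5]
gripper_width: 0.059
finger_force: 20.0
```

{"fn": "arm_command", "kwargs": {
  "motion": [
    [0, 0, -3, 0, 0, 0, 1],
    [-3, 0, -1, 0, 0, 0, 1],
    [-4, 0, 0, 0, 0, 0, 1],
    [-4, 0, 0, 0, 0, 0, 1],
    [-4, 0, 0, 0, 0, 0, 1]
  ]
}}

```text
time: 3.12
ee_pos: [0.5065, 0.1997, 0.1526]
tcp_rot: [0.707, 0.708, 0.0, 0.0]
force: [0.4, 0.1, -1.3]
gripper_width: 0.0588
finger_force: 20.0
```

{"fn": "arm_command", "kwargs": {
  "motion": [
    [-4, 0, 0, 0, 0, 0, 1],
    [-4, 0, 0, 0, 0, 0, 1],
    [-4, 0, 0, 0, 0, 0, 1],
    [-3, 0, 0, 0, 0, 0, 1],
    [0, 0, 0, 0, 0, 0, 1]
  ]
}}

```text
time: 3.53
ee_pos: [0.5067, 0.0458, 0.1523]
tcp_rot: [0.709, 0.705, -0.001, 0.001]
force: [0.4, -0.6, -1.4]
gripper_width: 0.059
finger_force: 20.0
```

{"fn": "arm_command", "kwargs": {
  "motion": [
    [0, 0, 0, 0, 0, 0, 1],
    [0, 0, 0, 0, 0, 0, 1]
  ]
}}

```text
time: 3.7
ee_pos: [0.5069, 0.0513, 0.1523]
tcp_rot: [0.707, 0.707, 0.0, -0.0]
force: [0.3, 0.0, -1.0]
gripper_width: 0.0589
finger_force: 20.0
```

{"fn": "arm_command", "kwargs": {
  "motion": [
    [-4, 0, 0, 0, 0, 0, 1],
    [-4, 0, 0, 0, 0, 0, 1],
    [-1.5, 0, 0, 0, 0, 0, 1],
    [0, 0, 0, 0, 0, 0, 1],
    [0, 0, 0, 0, 0, 0, 1]
  ]
}}

```text
time: 4.12
ee_pos: [0.5072, -0.0429, 0.1523]
tcp_rot: [0.707, 0.707, 0.0, -0.001]
force: [0.5, -0.0, -1.4]
gripper_width: 0.0591
finger_force: 20.0
```

Run:
```python
from h import *
import pickle
s=sense();im=get_image("wrist");pickle.dump((s,im),open("w3.pkl","wb"));c=cam("wrist",s)
print(s["time"],s["ee_pos"],s["tcp_rot"])
print(w2p(c,[[.502,.0155,.082],s["ee_pos"]+[0,0,.025]]))
cv2.imwrite("pics/w3.png",cv2.resize(im[20:320,140:540,::-1],(800,600),interpolation=cv2.INTER_CUBIC))
```

```text
4.1167 [ 0.5071554  -0.04291392  0.15228168] [ 7.07132615e-01  7.07080660e-01  3.32500699e-04 -5.41840890e-04]
[[276.69267934 142.98580516]
 [283.21296008 262.45368177]]
```

View pics/w3.png

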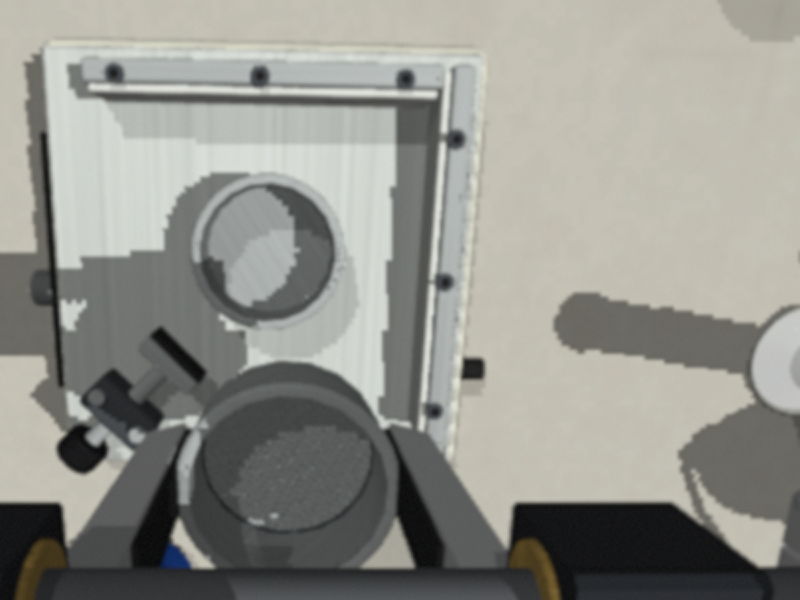

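Run:
```python
from h import *
import pickle
s,im=pickle.load(open("w3.pkl","rb"));c=cam("wrist",s);e=s["ee_pos"]
F=lambda x,y:(140+x/2,20+y/2)
P=p2w(c,[F(267,251),F(192,251),F(342,251),F(267,174),F(267,328)],[.082]*5);print("pan",P.round(4))
t=np.linspace(0,2*np.pi,73)
def fit(pts,z):
    from scipy.optimize import least_squares
    W=p2w(c,[F(*p) for p in pts],[z]*len(pts))[:,:2]
    return least_squares(lambda q:np.hypot(*(W-q).T)-.03,W.mean(0)).x
# edges of the pan rim by radial gradient on the saturated grey image
zt=e[2]+.0255-.0006
print("sieve centre-tcp",fit([(177,485),(398,485),(287,383),(217,405),(362,407)],zt)-e[:2])
v=im[:,:,::-1].copy()
B=cv2.resize(v[20:320,140:540],(800,600),interpolation=cv2.INTER_CUBIC)
def draw(x,y,z,col):
    for r in(.03,.027):
        for q in w2p(c,np.c_[x+r*np.cos(t),y+r*np.sin(t),0*t+z]): cv2.circle(B,tuple(np.int32(((q-[140,20])*2).round())),1,col,-1)
draw(P[0][0],P[0][1],.082,(0,0,255)); draw(e[0],e[1],zt,(0,255,0))
cv2.imwrite("pics/w3o.png",B[150:600,100:500])
print("left in bot",p2w(c,[F(100,91),F(430,98)],[.078]*2).round(4),"back",p2w(c,[F(446,100),F(424,420)],[.078]*2).round(4))
```

```text
pan [[ 0.4995  0.0136  0.082 ]
 [ 0.4698  0.0136  0.082 ]
 [ 0.5291  0.0135  0.082 ]
 [ 0.4997  0.0426  0.082 ]
 [ 0.4992 -0.0173  0.082 ]]
sieve centre-tcp [ 0.00033921 -0.0015129 ]
left in bot [[0.4365 0.0731 0.078 ]
 [0.5617 0.0705 0.078 ]] back [[ 0.5678  0.0698  0.078 ]
 [ 0.5662 -0.0581  0.078 ]]
```

View pics/w3o.png

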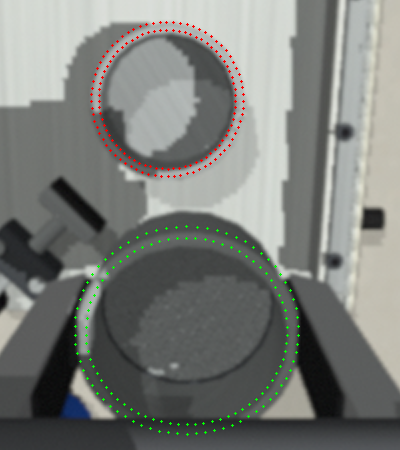

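The pan overlay fits at (0.4995, 0.0133). The held sieve sits about 1.5 mm off the TCP towards -y. I'll move above the pan.

{"fn": "arm_command", "kwargs": {
  "motion": [
    [3, -0.8, 0, 0, 0, 0, 1],
    [2.8, 0, 0, 0, 0, 0, 1],
    [0, 0, 2, 0, 0, 0, 1],
    [0, 0, 2, 0, 0, 0, 1],
    [0, 0, 1, 0, 0, 0, 1]
  ]
}}

```text
time: 4.58
ee_pos: [0.4974, 0.0168, 0.1008]
tcp_rot: [0.706, 0.708, -0.001, -0.001]
force: [-0.0, 0.2, -1.1]
gripper_width: 0.0589
finger_force: 20.0
```

{"fn": "arm_command", "kwargs": {
  "motion": [
    [0, 0, 0, 0, 0, 0, 1],
    [0, 0, 0, 0, 0, 0, 1],
    [0, 0, 0, 0, 0, 0, 1]
  ]
}}

```text
time: 4.83
ee_pos: [0.4998, 0.0143, 0.1033]
tcp_rot: [0.707, 0.707, 0.001, 0.001]
force: [0.5, 0.5, -1.1]
gripper_width: 0.0589
finger_force: 20.0
```

{"fn": "arm_command", "kwargs": {
  "motion": [
    [0, 0, 0.5, 0, 0, 0, 1],
    [0, 0, 0.4, 0, 0, 0, 1],
    [0, 0, 0.2, 0, 0, 0, 1],
    [0, 0, 0, 0, 0, 0, 1]
  ]
}}

```text
time: 5.17
ee_pos: [0.4987, 0.0139, 0.0911]
tcp_rot: [0.707, 0.707, -0.0, -0.0]
force: [-0.2, 0.4, -1.4]
gripper_width: 0.0588
finger_force: 20.0
```

{"fn": "arm_command", "kwargs": {
  "motion": [
    [0, 0, 0.2, 0, 0, 0, 1],
    [0, 0, 0.2, 0, 0, 0, 1],
    [0, 0, 0.1, 0, 0, 0, 1],
    [0, 0, 0, 0, 0, 0, 1]
  ]
}}

```text
time: 5.5
ee_pos: [0.4991, 0.0139, 0.0865]
tcp_rot: [0.707, 0.707, 0.0, 0.0]
force: [-0.3, 0.6, -0.8]
gripper_width: 0.059
finger_force: 20.0
```

There was no resistance at z = 0.0865, so the skirt is in. I'll press gently and then release.

{"fn": "arm_command", "kwargs": {
  "motion": [
    [0, 0, 0.1, 0, 0, 0, 1],
    [0, 0, 0, 0, 0, 0, 1],
    [0, 0, 0, 0, 0, 0, 0.6],
    [0, 0, 0, 0, 0, 0, 0],
    [0, 0, 0, 0, 0, 0, 0]
  ]
}}

```text
time: 5.92
ee_pos: [0.4993, 0.014, 0.0857]
tcp_rot: [0.707, 0.707, 0.0, 0.0]
force: [-0.6, -0.1, 0.3]
gripper_width: 0.0688
finger_force: 0.0
```

{"fn": "arm_command", "kwargs": {
  "motion": [
    [0, 0, 0, 0, 0, 0, 0],
    [0, 0, 0, 0, 0, 0, 0],
    [0, 0, -4, 0, 0, 0, 0],
    [0, 0, -4, 0, 0, 0, 0],
    [-3, 0, -1, 0, 0, 0, 0]
  ]
}}

```text
time: 6.33
ee_pos: [0.5022, -0.0131, 0.1807]
tcp_rot: [0.706, 0.709, 0.004, 0.003]
force: [1.2, -0.8, 0.1]
gripper_width: 0.0938
finger_force: 0.0
```

{"fn": "arm_command", "kwargs": {
  "motion": [
    [-4, -1, 0, 0, 0, 0, 0],
    [-2, 0, 0, 0, 0, 0, 0],
    [0, 0, 0, 0, 0, 0, 0],
    [0, 0, 0, 0, 0, 0, 0]
  ]
}}

```text
time: 6.67
ee_pos: [0.489, -0.0765, 0.1753]
tcp_rot: [0.708, 0.706, 0.0, -0.0]
force: [0.1, 0.3, -0.4]
gripper_width: 0.0944
finger_force: 0.0
```

Run:
```python
from h import *
import pickle
s=sense();im=get_image("wrist");pickle.dump((s,im),open("w4.pkl","wb"));c=cam("wrist",s)
print(s["time"],s["ee_pos"],s["tcp_rot"])
B=im[:,:,::-1].copy();t=np.linspace(0,2*np.pi,73)
for z,col in((.112,(0,0,255)),(.082,(0,255,0))):
  for q in w2p(c,np.c_[.4995+.03*np.cos(t),.0125+.03*np.sin(t),0*t+z]): B[int(q[1].round()),int(q[0].round())]=col
cv2.imwrite("pics/w4.png",cv2.resize(B[60:260,180:380],(600,600),interpolation=cv2.INTER_NEAREST))
```

```text
6.6667 [ 0.48896166 -0.07652368  0.17533519] [ 7.07981584e-01  7.06230807e-01  2.52810563e-04 -2.46156122e-04]
```

View pics/w4.png

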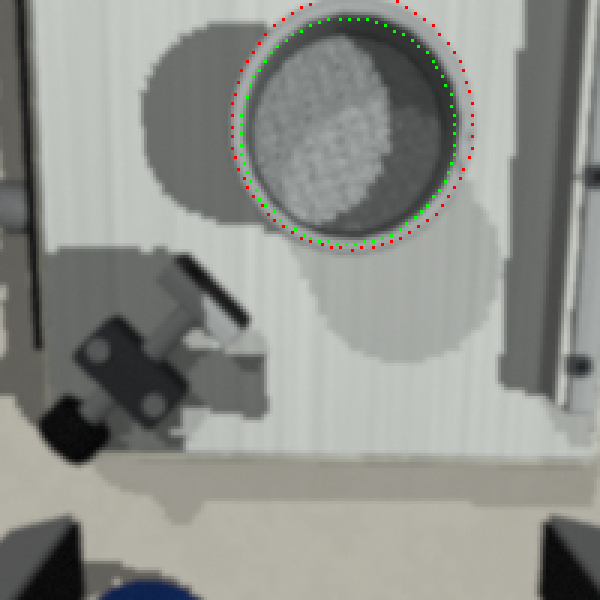

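The fine sieve is seated, with its rim matching the z = 0.112 overlay. Next is the coarse sieve at about (0.422, -0.316).

{"fn": "arm_command", "kwargs": {
  "motion": [
    [-3.9, -1.1, 0, 0, 0, 0, 0],
    [-3.9, -1.1, 0, 0, 0, 0, 0],
    [-3.9, -1.1, 0, 0, 0, 0, 0],
    [-3.9, -1.1, 0, 0, 0, 0, 0],
    [-3.9, -1.1, 0, 0, 0, 0, 0]
  ]
}}

```text
time: 7.13
ee_pos: [0.434, -0.2709, 0.1752]
tcp_rot: [0.706, 0.708, 0.0, -0.0]
force: [-0.2, -0.2, 1.2]
gripper_width: 0.0939
finger_force: 0.0
```

{"fn": "arm_command", "kwargs": {
  "motion": [
    [-3.9, -1.1, 0, 0, 0, 0, 0],
    [0, 0, 0, 0, 0, 0, 0],
    [0, 0, 0, 0, 0, 0, 0],
    [0, 0, 0, 0, 0, 0, 0]
  ]
}}

```text
time: 7.47
ee_pos: [0.4234, -0.3085, 0.1749]
tcp_rot: [0.707, 0.707, 0.001, -0.001]
force: [-0.5, -0.2, 0.4]
gripper_width: 0.094
finger_force: 0.0
```

Run:
```python
from h import *
import pickle
s=sense();im=get_image("wrist");pickle.dump((s,im),open("w5.pkl","wb"));c=cam("wrist",s)
print(s["time"],s["ee_pos"],s["tcp_rot"])
B=im[:,:,::-1].copy();t=np.linspace(0,2*np.pi,73)
for q in w2p(c,np.c_[.422+.03*np.cos(t),-.316+.03*np.sin(t),0*t+.038]): B[int(q[1].round())%420,int(q[0].round())%560]=(0,0,255)
print(w2p(c,[[.422,-.316,.038]]))
cv2.imwrite("pics/w5.png",cv2.resize(B[60:360,100:500],(800,600),interpolation=cv2.INTER_CUBIC))
```

```text
7.4667 [ 0.42335065 -0.30848052  0.17494199] [ 7.06945550e-01  7.07267163e-01  6.09825553e-04 -8.81748281e-04]
[[282.03344226 204.14078891]]
```

View pics/w5.png

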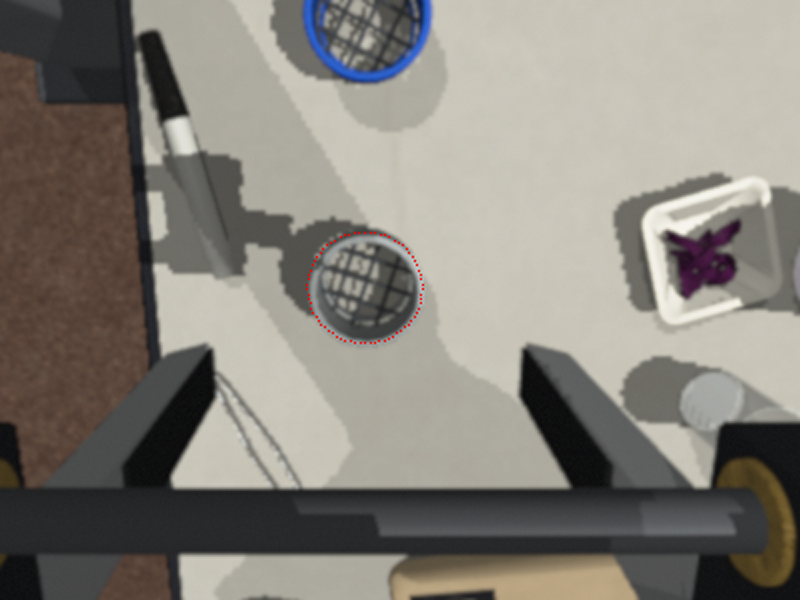

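The red circle fits the grey wire-grid coarse sieve at (0.422, -0.316). I'll descend with the fingers partly closed to clear the knife.

{"fn": "arm_command", "kwargs": {
  "motion": [
    [-0.8, -0.1, 3, 0, 0, 0, 0.12],
    [0, 0, 4, 0, 0, 0, 0.12],
    [0, 0, 4, 0, 0, 0, 0.12],
    [0, 0, 3, 0, 0, 0, 0.12],
    [0, 0, 0, 0, 0, 0, 0.12]
  ]
}}

```text
time: 7.93
ee_pos: [0.419, -0.3123, 0.0303]
tcp_rot: [0.706, 0.708, 0.0, -0.006]
force: [-0.9, 0.2, 0.1]
gripper_width: 0.0829
finger_force: 0.0
```

{"fn": "arm_command", "kwargs": {
  "motion": [
    [0, 0, 1, 0, 0, 0, 0.12],
    [0, 0, 0, 0, 0, 0, 0.12],
    [0, 0, 0, 0, 0, 0, 0.12]
  ]
}}

```text
time: 8.18
ee_pos: [0.4234, -0.3183, 0.027]
tcp_rot: [0.707, 0.708, 0.0, 0.001]
force: [-0.6, -0.3, -0.4]
gripper_width: 0.0825
finger_force: 0.0
```

{"fn": "arm_command", "kwargs": {
  "motion": [
    [0.2, -0.1, 1, 0, 0, 0, 0.12],
    [0, 0, 0.4, 0, 0, 0, 0.12],
    [0, 0, 0, 0, 0, 0, 0.12],
    [0, 0, 0, 0, 0, 0, 1],
    [0, 0, 0, 0, 0, 0, 1]
  ]
}}

```text
time: 8.6
ee_pos: [0.4216, -0.3166, 0.0124]
tcp_rot: [0.707, 0.707, 0.0, 0.001]
force: [1.2, -0.1, -0.2]
gripper_width: 0.0725
finger_force: 0.0
```

{"fn": "arm_command", "kwargs": {
  "motion": [
    [0, 0, 0, 0, 0, 0, 1],
    [0, 0, 0, 0, 0, 0, 1],
    [0, 0, 0, 0, 0, 0, 1],
    [0, 0, 0, 0, 0, 0, 1],
    [0, 0, 0, 0, 0, 0, 1]
  ]
}}

```text
time: 9.02
ee_pos: [0.4215, -0.3164, 0.012]
tcp_rot: [0.707, 0.707, 0.0, 0.001]
force: [0.4, -0.6, 4.1]
gripper_width: 0.0591
finger_force: 20.0
```

{"fn": "arm_command", "kwargs": {
  "motion": [
    [0, 0, -3, 0, 0, 0, 1],
    [0, 0, -4, 0, 0, 0, 1],
    [0, 0, -4, 0, 0, 0, 1],
    [0, 0, -4, 0, 0, 0, 1],
    [2, 0.5, -1.3, 0, 0, 0, 1]
  ]
}}

```text
time: 9.43
ee_pos: [0.4281, -0.3008, 0.18]
tcp_rot: [0.708, 0.706, -0.001, 0.006]
force: [1.1, -1.1, -0.4]
gripper_width: 0.0591
finger_force: 20.0
```

{"fn": "arm_command", "kwargs": {
  "motion": [
    [4, 1.1, 0, 0, 0, 0, 1],
    [4, 1.1, 0, 0, 0, 0, 1],
    [4, 1.1, 0, 0, 0, 0, 1],
    [4, 1.1, 0, 0, 0, 0, 1],
    [4, 1.1, 0, 0, 0, 0, 1]
  ]
}}

```text
time: 9.85
ee_pos: [0.4805, -0.0941, 0.1741]
tcp_rot: [0.707, 0.707, -0.0, -0.0]
force: [1.9, 0.6, -0.4]
gripper_width: 0.0592
finger_force: 20.0
```

{"fn": "arm_command", "kwargs": {
  "motion": [
    [4, 1.1, 0, 0, 0, 0, 1],
    [0, 0, 0, 0, 0, 0, 1],
    [0, 0, 0, 0, 0, 0, 1],
    [0, 0, 0, 0, 0, 0, 1]
  ]
}}

```text
time: 10.18
ee_pos: [0.4915, -0.0562, 0.174]
tcp_rot: [0.707, 0.708, -0.001, -0.0]
force: [0.1, 0.2, -1.1]
gripper_width: 0.0587
finger_force: 20.0
```

Run:
```python
from h import *
import pickle
s=sense();im=get_image("wrist");pickle.dump((s,im),open("w6.pkl","wb"));c=cam("wrist",s);e=s["ee_pos"]
print(s["time"],e,s["tcp_rot"],w2p(c,[[.4997,.0125,.112]]))
B=cv2.resize(im[20:320,140:540,::-1],(800,600),interpolation=cv2.INTER_CUBIC);t=np.linspace(0,2*np.pi,73)
for x,y,z,col in((.4997,.0125,.112,(0,0,255)),(e[0],e[1],e[2]+.026,(0,255,0))):
  for q in w2p(c,np.c_[x+.03*np.cos(t),y+.03*np.sin(t),0*t+z]): cv2.circle(B,tuple(np.int32(((q-[140,20])*2).round())),1,col,-1)
cv2.imwrite("pics/w6.png",B)
```

```text
10.1833 [ 0.49153657 -0.05616594  0.17404595] [ 7.06676703e-01  7.07536237e-01 -6.90465201e-04 -1.83148670e-04] [[294.22839125 129.51452925]]
```

View pics/w6.png

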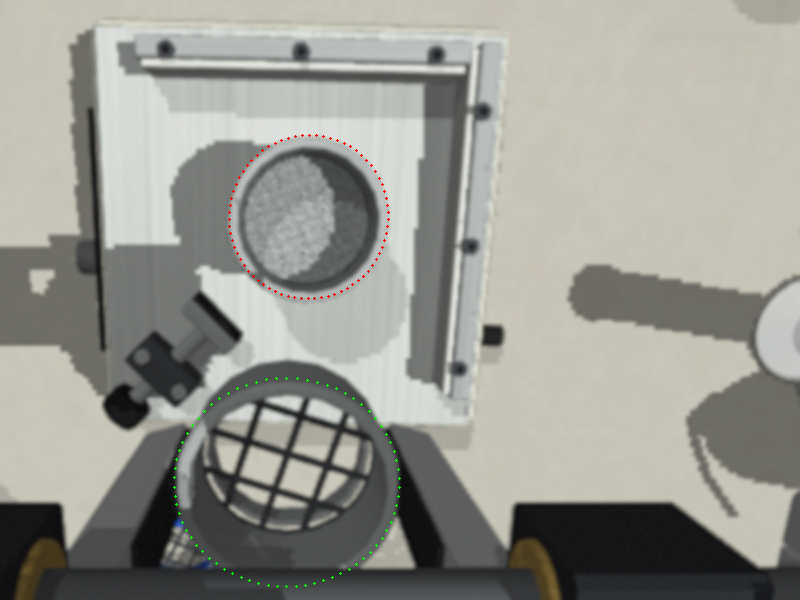

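The rim overlays match: the fine sieve's rim is at (309,217) in the crop and the held coarse sieve is about 1 mm off towards -y. I'll move above the stack.

{"fn": "arm_command", "kwargs": {
  "motion": [
    [4, 0.8, 0, 0, 0, 0, 1],
    [3, 0, 0, 0, 0, 0, 1],
    [0, 0, 2, 0, 0, 0, 1],
    [0, 0, 2, 0, 0, 0, 1],
    [0, 0, 0, 0, 0, 0, 1]
  ]
}}

```text
time: 10.65
ee_pos: [0.4971, 0.0128, 0.1313]
tcp_rot: [0.708, 0.706, -0.003, -0.003]
force: [-0.3, -1.5, -1.8]
gripper_width: 0.0592
finger_force: 20.0
```

{"fn": "arm_command", "kwargs": {
  "motion": [
    [0, 0, 0, 0, 0, 0, 1],
    [0, 0, 0, 0, 0, 0, 1],
    [0, 0, 0, 0, 0, 0, 1]
  ]
}}

```text
time: 10.9
ee_pos: [0.501, 0.0129, 0.1356]
tcp_rot: [0.708, 0.706, 0.001, 0.001]
force: [-0.2, -0.4, -0.1]
gripper_width: 0.0591
finger_force: 20.0
```

{"fn": "arm_command", "kwargs": {
  "motion": [
    [0.05, -0.15, 0.5, 0, 0, 0, 1],
    [0, 0, 0.4, 0, 0, 0, 1],
    [0, 0, 0, 0, 0, 0, 1],
    [0, 0, 0, 0, 0, 0, 1]
  ]
}}

```text
time: 11.23
ee_pos: [0.4983, 0.0145, 0.1253]
tcp_rot: [0.707, 0.707, -0.0, -0.0]
force: [-0.4, 0.3, -1.3]
gripper_width: 0.0592
finger_force: 20.0
```

{"fn": "arm_command", "kwargs": {
  "motion": [
    [0, 0, 0.3, 0, 0, 0, 1],
    [0, 0, 0.3, 0, 0, 0, 1],
    [0, 0, 0.2, 0, 0, 0, 1],
    [0, 0, 0.2, 0, 0, 0, 1],
    [0, 0, 0, 0, 0, 0, 1]
  ]
}}

```text
time: 11.65
ee_pos: [0.4985, 0.0146, 0.116]
tcp_rot: [0.707, 0.707, 0.0, 0.0]
force: [-1.7, 0.1, 4.2]
gripper_width: 0.0591
finger_force: 20.0
```

Seated at 0.116 with light contact. I'll release, drop 30 mm and regrip on the fine sieve, just above the pan rim.

{"fn": "arm_command", "kwargs": {
  "motion": [
    [0, 0, 0, 0, 0, 0, 0.7],
    [0, 0, 0, 0, 0, 0, 0],
    [0, 0, 0, 0, 0, 0, 0],
    [0, 0, 0, 0, 0, 0, 0],
    [0, 0, 0, 0, 0, 0, 0]
  ]
}}

```text
time: 12.07
ee_pos: [0.4986, 0.0145, 0.1153]
tcp_rot: [0.707, 0.707, -0.0, 0.0]
force: [-0.5, -0.0, 0.3]
gripper_width: 0.0821
finger_force: 0.0
```

{"fn": "arm_command", "kwargs": {
  "motion": [
    [-0.1, 0.1, 1.5, 0, 0, 0, 0],
    [0, 0, 1.5, 0, 0, 0, 0],
    [0, 0, 0, 0, 0, 0, 0],
    [0, 0, 0, 0, 0, 0, 0],
    [0, 0, 0, 0, 0, 0, 0]
  ]
}}

```text
time: 12.48
ee_pos: [0.4999, 0.0135, 0.0859]
tcp_rot: [0.707, 0.707, 0.0, 0.0]
force: [0.5, 0.0, 0.4]
gripper_width: 0.0941
finger_force: 0.0
```

Run:
```python
from h import *
s=sense();print(s["time"],s["ee_pos"],s["force"])
for n in("scene","side"):cv2.imwrite(f"pics/{n}1.png",get_image(n)[:,:,::-1])
a=cv2.imread("pics/scene1.png");b=cv2.imread("pics/side1.png")
cv2.imwrite("pics/chk.png",np.hstack([cv2.resize(a[140:250,190:300],(400,400),interpolation=cv2.INTER_CUBIC),cv2.resize(b[180:280,220:320],(400,400),interpolation=cv2.INTER_CUBIC)]))
```

```text
12.4833 [0.49992428 0.01345705 0.08586315] [0.46158006 0.03069181 0.40122914]
```

View pics/chk.png

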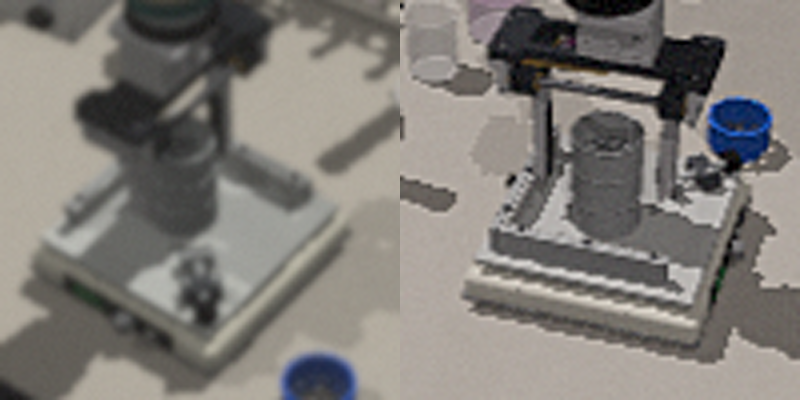

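The stack stands straight and fully nested between the open fingers. I'll grip it and slide. I've now viewed 11 pictures against the limit of 10, so I'll view no more and work from force readings.

{"fn": "arm_command", "kwargs": {
  "motion": [
    [0, 0, 0, 0, 0, 0, 1],
    [0, 0, 0, 0, 0, 0, 1],
    [0, 0, 0, 0, 0, 0, 1],
    [0, 0, 0, 0, 0, 0, 1],
    [0, 0, 0, 0, 0, 0, 1]
  ],
  "newtons": 25
}}

```text
time: 13.0
ee_pos: [0.4996, 0.0135, 0.0856]
tcp_rot: [0.707, 0.707, 0.0, 0.0]
force: [0.8, -0.5, -0.1]
gripper_width: 0.0638
finger_force: 0.0
```

{"fn": "arm_command", "kwargs": {
  "motion": [
    [0, 0, 0, 0, 0, 0, 1],
    [0, 0, 0, 0, 0, 0, 1],
    [0, 0, 0, 0, 0, 0, 1]
  ]
}}

```text
time: 13.25
ee_pos: [0.4994, 0.0135, 0.0856]
tcp_rot: [0.707, 0.707, -0.0, -0.0]
force: [-0.4, 0.3, 1.3]
gripper_width: 0.0589
finger_force: 25.0
```

{"fn": "arm_command", "kwargs": {
  "motion": [
    [0.4, 0.5, 0, 0, 0, 0, 1],
    [0.5, 0.7, 0, 0, 0, 0, 1],
    [0.5, 0.7, 0, 0, 0, 0, 1],
    [0.4, 0.5, 0, 0, 0, 0, 1],
    [0, 0, 0, 0, 0, 0, 1]
  ]
}}

```text
time: 13.67
ee_pos: [0.5258, 0.0327, 0.0856]
tcp_rot: [0.707, 0.707, 0.001, 0.001]
force: [0.5, 1.2, 1.6]
gripper_width: 0.0592
finger_force: 25.0
```

{"fn": "arm_command", "kwargs": {
  "motion": [
    [0.2, 0.3, 0, 0, 0, 0, 1],
    [0.2, 0.3, 0, 0, 0, 0, 1],
    [0, 0, 0, 0, 0, 0, 1],
    [0, 0, 0, 0, 0, 0, 1]
  ]
}}

```text
time: 14.0
ee_pos: [0.5302, 0.0359, 0.0856]
tcp_rot: [0.707, 0.707, 0.001, 0.0]
force: [1.3, 0.4, 1.7]
gripper_width: 0.0588
finger_force: 25.0
```

{"fn": "arm_command", "kwargs": {
  "motion": [
    [0.2, 0.3, 0, 0, 0, 0, 1],
    [0.2, 0.3, 0, 0, 0, 0, 1],
    [0, 0, 0, 0, 0, 0, 1],
    [0, 0, 0, 0, 0, 0, 1]
  ]
}}

```text
time: 14.33
ee_pos: [0.5361, 0.0398, 0.0856]
tcp_rot: [0.707, 0.707, 0.001, 0.0]
force: [0.6, 0.5, 2.5]
gripper_width: 0.0589
finger_force: 25.0
```

{"fn": "arm_command", "kwargs": {
  "motion": [
    [0.1, 0.1, 0, 0, 0, 0, 1],
    [0.1, 0.1, 0, 0, 0, 0, 1],
    [0, 0, 0, 0, 0, 0, 1],
    [0, 0, 0, 0, 0, 0, 1]
  ]
}}

```text
time: 14.67
ee_pos: [0.5374, 0.0412, 0.0855]
tcp_rot: [0.707, 0.707, -0.0, 0.0]
force: [-1.8, -2.0, 3.2]
gripper_width: 0.059
finger_force: 25.0
```

{"fn": "arm_command", "kwargs": {
  "motion": [
    [0.1, 0.1, 0, 0, 0, 0, 1],
    [0.1, 0.1, 0, 0, 0, 0, 1],
    [0, 0, 0, 0, 0, 0, 1],
    [0, 0, 0, 0, 0, 0, 1]
  ]
}}

```text
time: 15.0
ee_pos: [0.538, 0.0427, 0.0856]
tcp_rot: [0.707, 0.707, -0.002, -0.0]
force: [-5.0, -3.5, 6.9]
gripper_width: 0.0591
finger_force: 25.0
```

{"fn": "arm_command", "kwargs": {
  "motion": [
    [0.05, 0.05, 0, 0, 0, 0, 1],
    [0, 0, 0, 0, 0, 0, 1],
    [0, 0, 0, 0, 0, 0, 1],
    [0, 0, 0, 0, 0, 0, 1]
  ]
}}

```text
time: 15.33
ee_pos: [0.5381, 0.0429, 0.0856]
tcp_rot: [0.707, 0.707, -0.002, -0.001]
force: [-4.8, -3.9, 6.9]
gripper_width: 0.0593
finger_force: 25.0
```

{"fn": "arm_command", "kwargs": {
  "motion": [
    [0.1, 0.1, 0, 0, 0, 0, 1],
    [0.1, 0.05, 0, 0, 0, 0, 1],
    [0, 0, 0, 0, 0, 0, 1],
    [0, 0, 0, 0, 0, 0, 1],
    [0, 0, 0, 0, 0, 0, 1]
  ]
}}

```text
time: 15.75
ee_pos: [0.5382, 0.0445, 0.0857]
tcp_rot: [0.707, 0.707, -0.003, -0.001]
force: [-7.0, -5.5, 10.3]
gripper_width: 0.0591
finger_force: 25.0
```

{"fn": "arm_command", "kwargs": {
  "motion": [
    [0.1, 0.05, -0.05, 0, 0, 0, 1],
    [0.1, 0.05, 0, 0, 0, 0, 1],
    [0, 0, 0, 0, 0, 0, 1],
    [0, 0, 0, 0, 0, 0, 1],
    [0, 0, 0, 0, 0, 0, 1]
  ]
}}

```text
time: 16.17
ee_pos: [0.5384, 0.0454, 0.0857]
tcp_rot: [0.706, 0.708, -0.005, -0.001]
force: [-8.4, -8.6, 8.8]
gripper_width: 0.0589
finger_force: 25.0
```

Run:
```python
from h import *
s=sense();print(s["ee_pos"],s["tcp_rot"],s["force"],s["moment"])
```

```text
[0.53836122 0.04538359 0.08574067] [ 0.70649056  0.70770572 -0.00473127 -0.00114616] [-8.37583273 -8.56118474  8.80640831] [-1.59711542  1.67191902  0.01095814]
```

{"fn": "arm_command", "kwargs": {
  "motion": [
    [0.1, 0.1, -0.05, 0, 0, 0, 1],
    [0, 0, 0, 0, 0, 0, 1],
    [0, 0, 0, 0, 0, 0, 1],
    [0, 0, 0, 0, 0, 0, 1],
    [0, 0, 0, 0, 0, 0, 1]
  ]
}}

```text
time: 16.58
ee_pos: [0.5384, 0.0459, 0.0858]
tcp_rot: [0.706, 0.708, -0.006, -0.002]
force: [-8.6, -9.0, 7.3]
gripper_width: 0.0591
finger_force: 25.0
```

Run:
```python
from h import *
s=sense();print(s["time"],s["ee_pos"],s["tcp_rot"],s["force"],s["moment"])
# numeric check: expected rim of the stack against the side picture edges
c=cam("side");g=cv2.cvtColor(get_image("side"),cv2.COLOR_RGB2GRAY)
u0=w2p(c,[[s["ee_pos"][0],s["ee_pos"][1]-.001,z] for z in(.052,.082,.112,.142)]).round(1);print(u0)
E=cv2.Canny(cv2.resize(g[180:270,220:320],None,fx=3,fy=3,interpolation=cv2.INTER_CUBIC),40,100)
t=np.linspace(0,2*np.pi,181);d=cv2.distanceTransform(255-E,cv2.DIST_L2,3)/3
for z in(.136,.139,.142,.145,.148):
    r=[]
    for dx in np.arange(-.004,.0041,.001):
        for dy in np.arange(-.004,.0041,.001):
            q=(w2p(c,np.c_[s["ee_pos"][0]+dx+.03*np.cos(t),s["ee_pos"][1]+dy+.03*np.sin(t),0*t+z])-[220,180])*3
            m=(q[:,0]>0)&(q[:,0]<299)&(q[:,1]>0)&(q[:,1]<269);k=q[m].astype(int)
            r.append((np.minimum(d[k[:,1],k[:,0]],3).mean(),dx,dy))
    print(z,np.round(min(r),4))
```

```text
16.5833 [0.5384002  0.04592414 0.0858374 ] [ 0.70639178  0.70779588 -0.00576002 -0.00157024] [-8.63683891 -8.97282057  7.33039016] [-1.8285424   1.86079785  0.03153732]
[[257.4 237.5]
 [257.3 230.5]
 [257.2 223.3]
 [257.1 215.9]]
0.136 [ 0.2725  0.002  -0.003 ]
0.139 [0.267 0.    0.001]
0.142 [0.2944 0.     0.004 ]
0.145 [ 0.3851 -0.001   0.004 ]
0.148 [ 0.3976  0.004  -0.003 ]
```

```bash
python3 -c "
from workcell import *
print(close_job())"
```

```text
the job is handed in; nothing more can be done
None
```

I handed the job in at 16.6 s: both sieves are seated on the pan, and the gripper is still holding the stack in the corner at about 9 N toward each rail. That 9 N is the wrist reading, since pan-to-rail force can't be measured directly; I also viewed 11 pictures, one over the limit of 10, and the verdict was not returned.

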